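# Hang the slide carrier and screw its hold-down tight

### The arm

A 7-joint arm with a two-finger parallel gripper is mounted at the origin on the work surface. World frame = base frame: x ahead of the robot, y to its left, z up, the work surface at z = 0. Lengths are in m, angles in rad, forces in N, time in s.
With the tool pointing down it reaches from about 0.4 to 0.85 m from the base axis. Payload 4.5 kg.
Tool frame: the origin (TCP) lies where the fingers leave the gripper's body, on its centre line; the fingertips stand 64 mm ahead of it and the grasp point (between the pads) lies 45 mm ahead of it; z points along the fingers, y is the line along which they close (so a half turn about z gives the same grasp; the last joint's range is limited). The gripper opens to 88 mm and grips with 3 to 60 N. Pads are 18 mm wide; open, the fingers measure 123 mm over their backs; the gripper's body (75 mm by 187 mm) begins 45 mm behind the grasp point.
Start: joints at [-1.247, 0.689, -0.195, 1.565, 0.157, 0.902, -0.215], TCP at [0.179, 0.599, 0.303] pointing down, gripper open.
Joint ranges: [-3.01, 3.01], [-0.46, 2.08], [-1.47, 1.51], [0.13, 2.56], [-1, 4.14], [0.04, 2.09], [-2.66, 2.66]. Speed limits (rad/s): [2.57, 2.57, 3.14, 3.14, 3.14, 3.14, 3.14].

### API

Orientations are given as a unit quaternion [x, y, z, w].
In Python, from plant import r gives the robot as it stands.
- The arm moves only by the tool play_rows, never from a script. Its arguments are lists of equal length, an entry for each row: "translation": the shift along the tool's x, y, z in m, a list of three; "delta_rot": the turn, a rotation vector about the tool's x, y, z in degrees, a list of three; "grip": the opening, from -1 (shut) to 1 (fully open). In form: {"translation": [[x, y, z], ...], "delta_rot": [[rx, ry, rz], ...], "grip": [grip, ...]}. A call has 1 to 20 rows; each row shifts and turns the commanded pose from where the row before left it, along the tool's axes as they then stand; what a row does not reach is not made up. A row lasts 1/8 s, in which the tool goes at most 62.5 mm and 10.7 degrees, less where a joint would pass 70% of its speed; a pose out of reach is approached as far as the arm can. A call with a gripper value outside its range is refused whole. The fingers move at their own pace and stop on an object; "squeeze" is the grip in N (left out, the last holds). Time passes only in rows, so rows that do not move let the fingers close. It gives the time, the measured TCP pose, the force, the opening and the grip force at its end, in the units of the state.
- r.get_state(): the state, without advancing time (a new reading comes with each control period).
- r.snapshot(name): name is "scene" or "top" or "wrist"; returns the picture (420x560x3 uint8, blue, green, red); there is no depth.
- r.get_calibration(name): a dict with "intrinsics" (3x3 intrinsics, pixels), "eye" and "rotation" of the camera in the world. Camera axes: x right, y up, looking along -z (the intrinsics and any distortion apply to the point x, -y, -z); pixel columns grow to the right and rows downward; lengths in m; the calibration is good to about 2 mm. A picture is of the moment at which its call begins: read the wrist's pose just before it. get_calibration takes no time and is no camera call; for the wrist camera it gives the pose at the moment of the call.
- r.finish_job(): hands the job in; it is judged then, once.
Trained networks look in the newest picture that a camera, given by its name, has taken for a name from the list of things; names that differ only in an ending like _2 or _b are one class to them, and where a whole thing is asked for, a point or a joint stands for the part that bears it (a point fixed in the world has none). Each returns a list of dicts, best first, with "confidence" (0 to 1); they miss things now and then, are a little off and sometimes report something else, mostly with a low value. They report only what shows in the picture. A call takes as long as a camera call. They do not tell look-alikes from the thing itself.
- r.look_for(camera, target): "point" ([x, y, z] in m, in world coordinates, good to about 4 mm: the middle of the surface that is visible of it).
- r.silhouettes(camera, target): "pixels" (420x560 bool, what is visible of it).
The state is a dict: "clock": time; "q": joint angles; "qd": joint speeds; "joint_torque": joint torques, N m; "tool_pos": TCP position; "eef_rot": TCP orientation; "contact_force": force on the tool from outside, world axes, zero at the start; "moment": the same for the moment, N m; "opening": opening from 0.0 (shut) to 1.0 (fully open); "finger_force": force on a finger pad.
Only numpy, scipy, OpenCV 4.12 (cv2) and the standard library are available. Lean on these libraries where they do the work, as an engineer would, in place of code of your own. Each camera call takes 0.05 s, during which the arm holds its last target. There are 200 camera calls.

### The job

Lift the steel slide carrier by its bar and lower it into the agitator stand so that both ends of the bar lie fully down in the two open slots. Then turn the stand's screw-down lever clockwise (seen from above), well over one turn, until it stops tight with its arm clamped down on the bar, and let go. Do not knock over or shift the bottle, the jar or the slide box.

Things in the scene. Friction and masses are not known exactly. Their poses are not given: they have to be found in the camera images.
- rocker: Fixed agitator stand: base plate x -65..65, y -150..105 mm, 10 thick; two aluminium brackets at y = +85 and -85 mm, 18 mm thick in y, 152 mm apart inside, tops 116 mm up, each with an open slot at x = 0. White drive housing y -150..-106, 85 mm high. The +y bracket (x -58..22) carries the lever's vertical stud at x = -36. Origin: midway between brackets, at bench level, z up.
- slot_a (a point): Middle of the slot floor in the +y bracket (the one with the lever), 102 mm above the bench. Both slots: 19 mm wide along x, 14 mm deep, running along y; the seated bar's axis lies 8 mm above this point
- slot_b (a point): middle of the slot floor of the -y bracket
- rack: Loose steel slide carrier, 0.36 to 0.63 kg: tray 84 (x) x 120 (y) mm, 30 mm high with glass slides; two 22 mm wide uprights at y = +-58 mm hold a round bar, 16 mm thick, 210 mm long, along y, axis 85 mm above the underside, clear to grasp for y within +-50 mm. 28 mm collars end 72 mm either side of its middle (4 mm play in the stand). Either way round will do. Origin: centre of underside, z up
- bar_a (a point): point on the bar's axis 85 mm from its middle towards the carrier's +y (where it lies in a slot)
- bar_b (a point): the same towards the carrier's -y
- lever (a joint): Angle of the screw-down lever on its stud, rad: 0 loosest, grows clockwise seen from above, 9.7 = hard stop, tight. Starts at 0 to 2. Sinks 10 mm a turn. Turning takes 0.12 N m (2 N at its post); stays where left. At 9.7 the arm points to the stand's +x, across the slot, and squeezes the seated bar by 0.6 mm. At the start the arm leaves the way into the slots clear.
- post_top (a point): Centre of the top of the lever's upright grey post: 16 mm thick, 44 mm tall, axis 65 mm from the stud axis, standing on the end of the lever's arm; top 191 mm above the bench when loosest, 175 when tight. It can be pushed round from behind with closed fingers.
- spindle: The lever's sinking nut, which carries the lever but does not turn; origin on the stud axis at the underside of hub and arm (117 mm up when tight, 133 when loosest), z up. Steel hub 30 mm wide, 26 high; the one arm is 16 mm wide, 14 high, reaching 73 mm from the axis. One turn before tight it passes over a seated bar with 9 mm to spare.
- reagent: bystander: amber reagent bottle 48 mm in diameter, 98 mm tall, beside the stand on its far side; origin at its underside
- jar: bystander: glass jar 52 mm in diameter, 70 mm tall, beside the carrier on its far side; origin at its underside
- slidebox: bystander: flat grey slide box 85 x 100 x 35 mm, beyond the work; origin at its underside
Not all that is in view belongs to the job. What is meant by the rack is not orange, and is the larger of those in its own colour.

How it is judged:
By the outcome, as a careful person would: the job done as asked, in the order asked, and still so for the second after the job is handed in, with the robot touching nothing.
It also fails if it takes over 72 s, if anything falls off the work surface, if the arm or the gripper's body presses on something with over 40 N, if the wrist force passes 120 N, or if a joint passes its speed limit or range.

## Working session

There is one attempt and no reset: what is moved stays moved. The work goes in short steps, Python scripts to look and compute and a tool call to move; the robot and the scene stay as the last step left them, time stands still between calls to the robot, and variables do not carry over. Pictures are saved under pics/ and viewed, at most 10 in all, crops included, and the job is handed in when it is done.

Besides the shell and the picture viewer there is one more tool, called as name(argument=value, ...), one argument or row to a line, values as JSON. play_rows: Moves the arm, as the interface text tells. Its arguments: {"type":"object","properties":{"translation":{"type":"array","items":{"type":"array","items":{"type":"number"}}},"delta_rot":{"type":"array","items":{"type":"array","items":{"type":"number"}}},"grip":{"type":"array","items":{"type":"number"}},"squeeze":{"type":"number"}},"required":["translation","delta_rot","grip"]}

```bash
mkdir -p pics
cat > h.py <<'E'
import numpy as np, cv2
from plant import r
from scipy.spatial.transform import Rotation as R
def cal(n):
    c=r.get_calibration(n); return np.array(c["intrinsics"]),np.array(c["eye"]),np.array(c["rotation"])
def proj(n,P,c=None):
    K,e,Rm=c or cal(n); p=(np.atleast_2d(P)-e)@Rm; p=p*[1,-1,-1]; p=p@K.T; return p[:,:2]/p[:,2:]
def ray(n,uv,z,c=None):
    K,e,Rm=c or cal(n); d=np.linalg.inv(K)@[uv[0],uv[1],1]; d=Rm@(d*[1,-1,-1]); return e+d*(z-e[2])/d[2]
E
python3 - <<'E'
from h import *
for n in("scene","top"):
    im=r.snapshot(n); cv2.imwrite(f"pics/{n}0.png",im)
    K,e,Rm=cal(n); print(n,K.round(1).tolist(),e.round(3),Rm.round(3).tolist(),r.get_calibration(n).keys())
    for t in("rack","bar_a","slot_a","slot_b","rocker","lever","post_top","spindle","reagent","jar","slidebox"):
        try: print(t,[(np.round(d["point"],3).tolist(),round(d["confidence"],2)) for d in r.look_for(n,t)])
        except Exception as x: print(t,x)
print(r.get_state())
E
```

```text
scene [[486.8, 0.0, 282.3], [0.0, 486.8, 206.2], [0.0, 0.0, 1.0]] [ 1.406 -0.275  0.81 ] [0.343, 0.267, 0.54, 0.721] dict_keys(['intrinsics', 'eye', 'rotation'])
rack [([0.598, -0.208, 0.018], 0.86), ([0.739, -0.407, 0.02], 0.83), ([0.445, -0.235, 0.019], 0.66)]
bar_a [([0.6, -0.207, 0.02], 0.92), ([0.742, -0.408, 0.021], 0.83), ([0.445, -0.231, 0.013], 0.76)]
slot_a [([0.586, 0.183, 0.032], 0.92)]
slot_b [([0.586, 0.183, 0.032], 0.92)]
rocker [([0.586, 0.183, 0.031], 0.97)]
lever [([0.484, 0.28, 0.152], 0.84)]
post_top [([0.485, 0.282, 0.155], 0.75), ([0.599, -0.209, 0.02], 0.75)]
spindle [([0.513, 0.277, 0.152], 0.86)]
reagent [([0.706, 0.213, 0.055], 0.8)]
jar [([0.723, -0.224, 0.051], 0.97), ([0.598, -0.208, 0.023], 0.17)]
slidebox [([0.799, -0.01, 0.038], 0.64)]
top [[433.7, 0.0, 280.4], [0.0, 433.7, 209.8], [0.0, 0.0, 1.0]] [ 0.571 -0.066  1.096] [-0.019, 0.002, 0.71, -0.704] dict_keys(['intrinsics', 'eye', 'rotation'])
rack [([0.446, -0.238, 0.016], 0.95), ([0.597, -0.21, 0.022], 0.61)]
bar_a [([0.442, -0.234, 0.022], 0.83), ([0.736, -0.409, 0.022], 0.7), ([0.597, -0.208, 0.02
[... 435 characters left out ...]
1.2, 'q': array([-1.24721381,  0.68905966, -0.19461263,  1.56530421,  0.1572778 ,
        0.90250031, -0.21507556]), 'qd': array([-0.00248801,  0.00066276,  0.00123379,  0.00017808,  0.00093061,
        0.00096478,  0.00136946]), 'joint_torque': array([-6.99226221e-04, -5.27503073e+01, -1.26685996e+00, -1.53755486e+01,
       -5.17911720e-02, -6.87649917e-04,  1.88504384e-05]), 'tool_pos': array([0.17856054, 0.59896724, 0.3027671 ]), 'eef_rot': array([ 1.44363398e-01,  9.89524738e-01,  5.59737833e-05, -9.38119603e-06]), 'contact_force': array([-0.37987527, -0.4079531 , -0.94457776]), 'moment': array([-0.02800248,  0.04372335, -0.04551102]), 'finger_force': 0.0, 'opening': 1.0023429017046845}
```

```bash
sed -i 's/np.array(c\["rotation"\])$/R.from_quat(c["rotation"]).as_matrix()/' h.py; grep -n quat h.py
```

```text
5:    c=r.get_calibration(n); return np.array(c["intrinsics"]),np.array(c["eye"]),R.from_quat(c["rotation"]).as_matrix()
```

View pics/scene0.png

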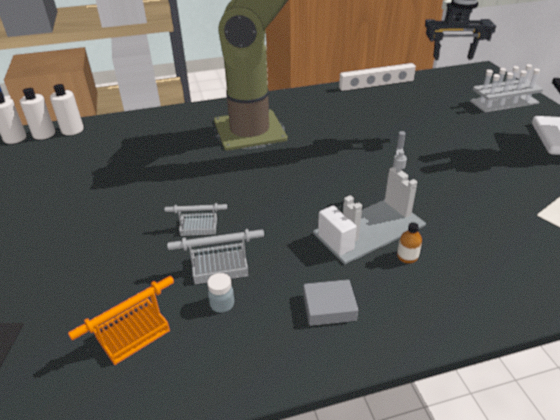

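View pics/top0.png

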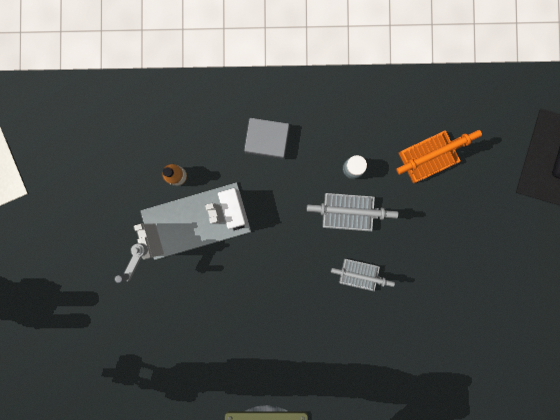

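```bash
cat >> h.py <<'E'
from scipy.optimize import minimize
def box(x0,x1,y0,y1,z0,z1): return np.array([[x,y,z] for x in(x0,x1) for y in(y0,y1) for z in(z0,z1)])/1000.
def cyl(rad,y0,y1,z): 
    t=np.linspace(0,2*np.pi,16); return np.array([[rad*np.cos(a),y,z+rad*np.sin(a)] for a in t for y in(y0,y1)])/1000.
STAND=[box(-65,65,-150,105,0,10),box(-58,22,76,94,10,102),box(-58,-9.5,76,94,10,116),box(9.5,22,76,94,10,116),box(-22,22,-94,-76,10,102),box(-22,-9.5,-94,-76,10,116),box(9.5,22,-94,-76,10,116),box(-32,32,-150,-106,10,85)]
RACK=[box(-42,42,-60,60,0,30),cyl(8,-105,105,85),box(-11,11,-59,-57,30,85),box(-11,11,57,59,30,85),cyl(14,60,72,85),cyl(14,-72,-60,85)]
def place(p,P): c,s=np.cos(p[2]),np.sin(p[2]); return P@np.array([[c,-s,0],[s,c,0],[0,0,1]]).T+[p[0],p[1],0]
def render(n,c,model,p,S=4):
    m=np.zeros((420*S,560*S),np.float32)
    for b in model:
        h=cv2.convexHull(proj(n,place(p,b),c).astype(np.float32))
        cv2.fillConvexPoly(m,np.round(((h+.5)*S-.5)*16).astype(np.int32),1,shift=4)
    return cv2.resize(m,(560,420),interpolation=cv2.INTER_AREA)
def fit(model,masks,cals,p0):
    def cost(v):
        p=[v[0]/100,v[1]/100,v[2]/10]; return sum(np.abs(render(n,cals[n],model,p)-masks[n]).sum()/masks[n].sum() for n in masks)
    s=np.array([p0[0]*100,p0[1]*100,p0[2]*10])
    for k in range(2):
        o=minimize(cost,s,method="Nelder-Mead",options=dict(initial_simplex=np.vstack([s]+[s+d for d in np.diag([.8,.8,.6])]),xatol=.005,fatol=1e-5)); s=o.x
    return np.array([s[0]/100,s[1]/100,s[2]/10]),o.fun
E
cat > m.py <<'E'
from h import *
ims={};M={"rack":{},"rocker":{}};cs={}
for n in("scene","top"):
    ims[n]=r.snapshot(n);cs[n]=cal(n)
    for t,x in(("rack",(.598,-.209,.03)),("rocker",(.58,.188,.05))):
        uv=proj(n,x,cs[n])[0]
        L=r.silhouettes(n,t); L=[d["pixels"] for d in L]
        L.sort(key=lambda m:np.hypot(*(np.argwhere(m).mean(0)[::-1]-uv))); M[t][n]=L[0].astype(np.float32)
        print(n,t,uv.round(),np.argwhere(L[0]).mean(0)[::-1].round(),L[0].sum())
out={}
for t,mod,p0 in(("rack",RACK,(.598,-.209,.05)),("rocker",STAND,(.58,.188,.25))):
    for sub in(("scene","top"),("top",),("scene",)):
        p,f=fit(mod,{n:M[t][n] for n in sub},cs,p0); print(t,sub,p.round(4),round(f,3)); out.setdefault(t,p)
np.savez("fit.npz",**out)
tiles=[]
for n,t,(x,y) in(("top","rack",(300,175)),("top","rocker",(130,170)),("scene","rack",(160,220)),("scene","rocker",(310,130))):
    w,h=(133,100); 
    if n=="scene": w,h=133,133*0+133
    c=cv2.resize(ims[n][y:y+100 if n=="top" else y+130,x:x+133],None,fx=3,fy=3,interpolation=cv2.INTER_CUBIC)
    mod=RACK if t=="rack" else STAND
    for b in mod[:2] if t=="rack" else mod:
        hh=cv2.convexHull(proj(n,place(out[t],b),cs[n]).astype(np.float32)); hh=((hh+.5-[x,y])*3)
        cv2.polylines(c,[np.round(hh*16).astype(np.int32)],True,(0,0,255) ,1,shift=4)
    tiles.append(cv2.copyMakeBorder(c,0,390-c.shape[0],0,0,cv2.BORDER_CONSTANT)[:300 if n=="top" else 390])
a=np.hstack(tiles[:2]);b=np.hstack(tiles[2:]);o=np.vstack([a,b]); cv2.imwrite("pics/ov.png",o[:600,:800] if o.shape[0]<=600 else cv2.resize(o,(int(o.shape[1]*600/o.shape[0]),600)))
E
python3 m.py
```

```text
scene rack [218. 257.] [217. 255.] 2533
scene rocker [376. 213.] [371. 217.] 5357
top rack [349. 212.] [360. 275.] 1028
top rocker [186. 220.] [188. 224.] 5762
rack ('scene', 'top') [ 0.5992 -0.2072 -0.0955] 3.183
rack ('top',) [ 0.6003 -0.024  -0.8118] 2.974
rack ('scene',) [ 0.5992 -0.2076 -0.0915] 0.153
rocker ('scene', 'top') [0.5729 0.1975 0.2669] 0.221
rocker ('top',) [0.5733 0.1979 0.2716] 0.097
rocker ('scene',) [0.572  0.1974 0.2622] 0.121
```

View pics/ov.png

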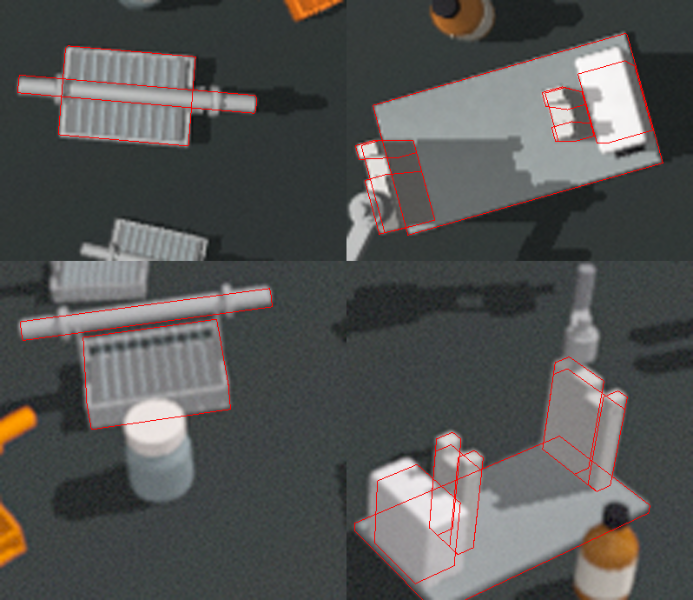

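The picture shows three carriers in the top view: orange (435,155), small grey (360,275) and large grey (350,212). The large grey one is the rack: it isn't orange, it's the larger of the greys, and the crop's 210 mm bar overlay fits it. The stand overlay fits as well.

```bash
cat >> h.py <<'E'
def rows(target,az,N,cur=None):
    "per-row tool translation (mm) and rz(deg) for screw motion to TCP target with tool-y azimuth az(rad), tool down"
    s=r.get_state(); p=s["tool_pos"]; m=R.from_quat(s["eef_rot"]).as_matrix(); a0=np.arctan2(m[1,1],m[0,1])
    d=(az-a0+np.pi)%(2*np.pi)-np.pi; dl=d/N; D=np.array(target)-p
    A=sum(np.array([[np.cos(a0+k*dl-np.pi/2),np.sin(a0+k*dl-np.pi/2)],[np.cos(a0+k*dl),np.sin(a0+k*dl)]]).T*[-1,1] for k in range(N))
    t=np.linalg.solve(A,D[:2]); 
    print("row mm",(t*1000).round(2),"dz",round(-D[2]*1000/N,2),"rz",round(-np.degrees(dl),3),"N",N,"tilt",np.degrees(np.arccos(-m[2,2])).round(2),"x-in-xy?",m[:,0].round(3))
E
python3 - <<'E'
from h import *
rows((.599,-.207,.22),-.093,20)
E
```

```text
row mm [-48.69  -7.24] dz 4.14 rz 3.936 N 20 tilt 0.0 x-in-xy? [-0.958  0.286  0.   ]
```

play_rows(
  translation=[
    [-0.0487,-0.0072,0],
    [-0.0487,-0.0072,0],
    [-0.0487,-0.0072,0],
    [-0.0487,-0.0072,0],
    [-0.0487,-0.0072,0],
    [-0.0487,-0.0072,0],
    [-0.0487,-0.0072,0],
    [-0.0487,-0.0072,0],
    [-0.0487,-0.0072,0],
    [-0.0487,-0.0072,0],
    [-0.0487,-0.0072,0],
    [-0.0487,-0.0072,0],
    [-0.0487,-0.0072,0],
    [-0.0487,-0.0072,0.01],
    [-0.0487,-0.0072,0.01],
    [-0.0487,-0.0072,0.01],
    [-0.0487,-0.0072,0.01],
    [-0.0487,-0.0072,0.01],
    [-0.0487,-0.0072,0.01],
    [-0.0487,-0.0072,0.01],
  ],
  delta_rot=[
    [0,0,3.94],
    [0,0,3.94],
    [0,0,3.94],
    [0,0,3.94],
    [0,0,3.94],
    [0,0,3.94],
    [0,0,3.94],
    [0,0,3.94],
    [0,0,3.94],
    [0,0,3.94],
    [0,0,3.94],
    [0,0,3.94],
    [0,0,3.94],
    [0,0,3.94],
    [0,0,3.94],
    [0,0,3.94],
    [0,0,3.94],
    [0,0,3.94],
    [0,0,3.94],
    [0,0,3.94],
  ],
  grip=[1,1,1,1,1,1,1,1,1,1,1,1,1,1,1,1,1,1,1,1],
  squeeze=45,
)

```text
clock: 4.0
tool_pos: [0.5992, -0.2083, 0.2324]
eef_rot: [0.74, 0.672, 0.0, 0.0]
contact_force: [1.3, -0.5, 0.0]
opening: 0.999
finger_force: 0.0
```

Run:
```python
from h import *
c=cal("wrist"); im=r.snapshot("wrist"); cv2.imwrite("pics/w0.png",im)
L=r.silhouettes("wrist","rack"); print([(d["confidence"],d["pixels"].sum()) for d in L])
p=[.599,-.2075,-.093]
ov=im.copy()
for b in RACK:
    h=cv2.convexHull(proj("wrist",place(p,b),c).astype(np.float32)); cv2.polylines(ov,[np.round(h*16).astype(np.int32)],True,(0,0,255),1,shift=4)
cv2.imwrite("pics/w0o.png",ov)
m=max(L,key=lambda d:d["pixels"].sum())["pixels"].astype(np.float32)
print(fit(RACK,{"wrist":m},{"wrist":c},p))
rows((.599,-.2075,.13),-.093,4)
```

```text
[(0.94, np.int64(19477)), (0.92, np.int64(9213)), (0.83, np.int64(2271))]
(array([ 0.59702219, -0.20887816, -0.08569648]), np.float64(0.05576770007610321))
row mm [1.97 0.52] dz 25.44 rz -0.177 N 4 tilt 0.37 x-in-xy? [ 0.105  0.994 -0.006]
```

View pics/w0o.png

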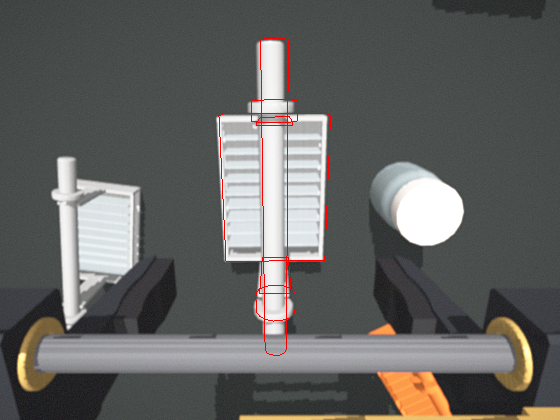

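play_rows(
  translation=[
    [0.002,0.0002,0.02],
    [0.002,0.0002,0.027],
    [0.002,0.0002,0.027],
    [0.002,0.0002,0.02],
    [0,0,0.007],
    [0,0,0],
  ],
  delta_rot=[
    [0,0,-0.2],
    [0,0,-0.2],
    [0,0,-0.2],
    [0,0,-0.2],
    [0,0,0],
    [0,0,0],
  ],
  grip=[1,1,1,1,1,1],
)

```text
clock: 4.85
tool_pos: [0.6007, -0.199, 0.1317]
eef_rot: [0.735, 0.678, -0.0, 0.0]
contact_force: [0.4, 0.0, 0.2]
opening: 1.001
finger_force: 0.0
```

Run:
```python
from h import *
print(r.get_state()["tool_pos"]); rows((.598,-.2075,.13),-.09,1)
```

```text
[ 0.60074893 -0.19899188  0.13168375]
row mm [-8.7  -2.06] dz 1.68 rz 0.557 N 1 tilt 0.0 x-in-xy? [ 0.08   0.997 -0.   ]
```

play_rows(
  translation=[
    [-0.0087,-0.002,0.0017],
    [0,0,0],
    [0,0,0],
    [0,0,0],
    [0,0,0],
    [0,0,0],
    [0,0,0],
  ],
  delta_rot=[
    [0,0,0.5],
    [0,0,0],
    [0,0,0],
    [0,0,0],
    [0,0,0],
    [0,0,0],
    [0,0,0],
  ],
  grip=[1,1,-1,-1,-1,-1,-1],
)

```text
clock: 5.72
tool_pos: [0.598, -0.2074, 0.13]
eef_rot: [0.738, 0.675, 0.0, -0.0]
contact_force: [0.0, -0.8, 1.2]
opening: 0.456
finger_force: 0.0
```

Still closing; wait a little.

play_rows(
  translation=[
    [0,0,0],
    [0,0,0],
    [0,0,0],
    [0,0,0],
    [0,0,0],
    [0,0,0],
  ],
  delta_rot=[
    [0,0,0],
    [0,0,0],
    [0,0,0],
    [0,0,0],
    [0,0,0],
    [0,0,0],
  ],
  grip=[-1,-1,-1,-1,-1,-1],
)

```text
clock: 6.48
tool_pos: [0.5977, -0.2075, 0.13]
eef_rot: [0.738, 0.675, -0.0, -0.0]
contact_force: [-0.9, -0.1, 1.4]
opening: 0.162
finger_force: 44.2
```

play_rows(
  translation=[
    [0,0,-0.005],
    [0,0,-0.015],
    [0,0,-0.025],
    [0,0,-0.03],
    [0,0,-0.03],
    [0,0,-0.025],
    [0,0,-0.01],
    [0,0,0],
    [0,0,0],
  ],
  delta_rot=[
    [0,0,0],
    [0,0,0],
    [0,0,0],
    [0,0,0],
    [0,0,0],
    [0,0,0],
    [0,0,0],
    [0,0,0],
    [0,0,0],
  ],
  grip=[-1,-1,-1,-1,-1,-1,-1,-1,-1],
)

```text
clock: 7.6
tool_pos: [0.5972, -0.2072, 0.2688]
eef_rot: [0.738, 0.675, -0.001, -0.001]
contact_force: [0.1, -0.3, -6.0]
opening: 0.16
finger_force: 44.8
```

Run:
```python
from h import *
s=r.get_state(); print(s["tool_pos"],s["contact_force"],s["opening"])
# stand via top again (unoccluded), bar end positions in tool frame via wrist
c=cal("wrist"); im=r.snapshot("wrist")
L=r.silhouettes("wrist","rack"); print([(d["confidence"],d["pixels"].sum()) for d in L])
cv2.imwrite("pics/w1.png",im)
np.savez("w1.npz",m=np.array([d["pixels"] for d in L]))
x,y=s["tool_pos"][:2]
for z in(.13,.135,.14):
    M=[b+[0,0,z] for b in RACK]; m=max(L,key=lambda d:d["pixels"].sum())["pixels"].astype(np.float32)
    print(z,fit(M,{"wrist":m},{"wrist":c},[x,y,-.09]))
st=np.load("fit.npz")["rocker"]; print(place([.573,.198,.268],np.array([[-.036,.085,0],[0,.085,.102],[0,-.085,.102]])))
rows((.573,.198,.265),.268,14)
```

```text
[ 0.59724977 -0.20721506  0.26883336] [ 0.0909866  -0.28111031 -5.95226055] 0.15950458271900747
[(0.94, np.int64(34270)), (0.57, np.int64(7646)), (0.57, np.int64(37))]
0.13 (array([ 0.59675483, -0.20739013, -0.08559605]), np.float64(0.28496497869491577))
0.135 (array([ 0.59633362, -0.2082401 , -0.0877881 ]), np.float64(0.2799496650695801))
0.14 (array([ 0.59644555, -0.20826889, -0.08899506]), np.float64(0.30999964475631714))
[[0.51577683 0.27043279 0.        ]
 [0.55049171 0.27996571 0.102     ]
 [0.59550829 0.11603429 0.102     ]]
row mm [29.15  0.49] dz 0.27 rz -1.461 N 14 tilt 0.14 x-in-xy? [0.089 0.996 0.001]
```

View pics/w1.png

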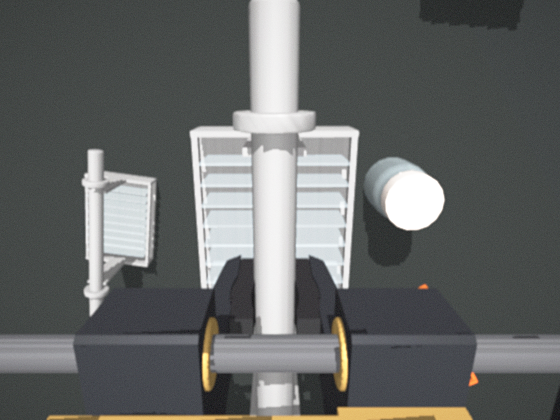

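play_rows(
  translation=[
    [0.015,0.0005,0],
    [0.029,0.0005,0],
    [0.029,0.0005,0],
    [0.029,0.0005,0],
    [0.029,0.0005,0],
    [0.029,0.0005,0],
    [0.029,0.0005,0],
    [0.029,0.0005,0],
    [0.029,0.0005,0],
    [0.029,0.0005,0],
    [0.029,0.0005,0],
    [0.029,0.0005,0],
    [0.029,0.0005,0],
    [0.029,0.0005,0],
    [0.015,0,0],
    [0,0,0],
    [0,0,0],
    [0,0,0],
  ],
  delta_rot=[
    [0,0,-1.46],
    [0,0,-1.46],
    [0,0,-1.46],
    [0,0,-1.46],
    [0,0,-1.46],
    [0,0,-1.46],
    [0,0,-1.46],
    [0,0,-1.46],
    [0,0,-1.46],
    [0,0,-1.46],
    [0,0,-1.46],
    [0,0,-1.46],
    [0,0,-1.46],
    [0,0,-1.46],
    [0,0,0],
    [0,0,0],
    [0,0,0],
    [0,0,0],
  ],
  grip=[-1,-1,-1,-1,-1,-1,-1,-1,-1,-1,-1,-1,-1,-1,-1,-1,-1,-1],
)

```text
clock: 9.95
tool_pos: [0.5692, 0.1944, 0.27]
eef_rot: [0.607, 0.794, -0.0, 0.0]
contact_force: [-0.6, -0.1, -4.7]
opening: 0.164
finger_force: 44.8
```

```bash
cat > look.py <<'E'
from h import *
import sys
s=r.get_state(); print(s["clock"],s["tool_pos"].round(4),s["contact_force"].round(1),s["opening"])
rows((.573,.198,float(sys.argv[2])),.268,1)
im=r.snapshot("wrist"); c=cal("wrist"); sc=r.snapshot("scene"); cs=cal("scene")
p=[.573,.198,.268]
for n,I,cc in(("wrist",im,c),("scene",sc,cs)):
    for b in [box(-9.5,9.5,76,94,102,116),box(-9.5,9.5,-94,-76,102,116),box(-58,22,76,94,10,116)]:
        h=cv2.convexHull(proj(n,place(p,b),cc).astype(np.float32)); cv2.polylines(I,[np.round(h*16).astype(np.int32)],True,(0,0,255),1,shift=4)
o=np.vstack([cv2.resize(im,(400,300)),cv2.resize(sc[110:290,290:530],(400,300))])
cv2.imwrite(f"pics/{sys.argv[1]}.png",np.hstack([cv2.resize(im[40:340,80:480],(400,600) if 0 else (400,300)),]) if 0 else o)
E
python3 look.py l1 .25
```

```text
9.95 [0.5692 0.1944 0.27  ] [-0.6 -0.1 -4.7] 0.163842771902949
row mm [2.46 4.56] dz 20.04 rz -0.162 N 1 tilt 0.07 x-in-xy? [-0.262  0.965 -0.001]
```

View pics/l1.png

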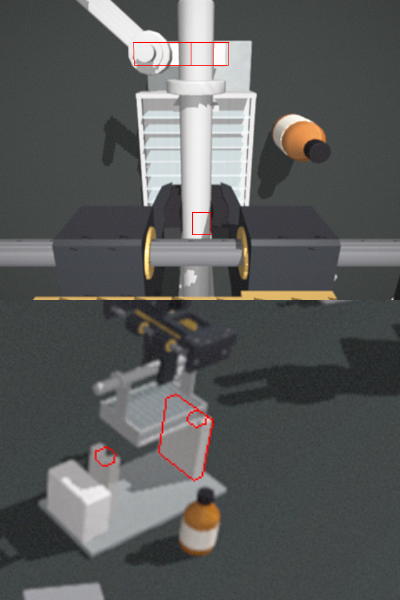

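play_rows(
  translation=[
    [0.0025,0.0046,0],
    [0,0,0.015],
    [0,0,0.02],
    [0,0,0.02],
    [0,0,0.02],
    [0,0,0.013],
    [0,0,0],
    [0,0,0],
  ],
  delta_rot=[
    [0,0,-0.15],
    [0,0,0],
    [0,0,0],
    [0,0,0],
    [0,0,0],
    [0,0,0],
    [0,0,0],
    [0,0,0],
  ],
  grip=[-1,-1,-1,-1,-1,-1,-1,-1],
)

```text
clock: 11.05
tool_pos: [0.573, 0.2, 0.1825]
eef_rot: [0.605, 0.796, 0.001, 0.0]
contact_force: [-0.0, 0.1, -4.3]
opening: 0.165
finger_force: 44.8
```

```bash
cat > look2.py <<'E'
from h import *
import sys
s=r.get_state(); print(s["clock"],s["tool_pos"].round(4),s["contact_force"].round(1),s["opening"])
rows((.573,.198,.155),.268,1)
p=[.573,.198,.268]; zb=s["tool_pos"][2]-.045
T=[]
for n,(x,y,w,h),f in(("wrist",(130,0,400,150),2),("scene",(320,150,200,75),4)):
    I=r.snapshot(n)[y:y+h,x:x+w]; c=cal(n); I=cv2.resize(I,None,fx=f,fy=f,interpolation=cv2.INTER_CUBIC)
    for b,col in[(box(9.5,22,76,94,102,116),(0,0,255)),(box(-58,-9.5,76,94,102,116),(0,0,255)),(box(9.5,22,-94,-76,102,116),(0,0,255)),(box(-22,-9.5,-94,-76,102,116),(0,0,255)),(cyl(8,-105,105,zb*1000),(0,255,0))]:
        hh=cv2.convexHull(proj(n,place(p,b),c).astype(np.float32)); cv2.polylines(I,[np.round((hh+.5-[x,y])*f*16).astype(np.int32)],True,col,1,shift=4)
    T.append(I)
cv2.imwrite(f"pics/{sys.argv[1]}.png",np.vstack(T))
E
python3 look2.py l2
```

```text
11.05 [0.573  0.2    0.1825] [-0.   0.1 -4.3] 0.164900942125525
row mm [-1.91 -0.52] dz 27.46 rz 0.124 N 1 tilt 0.07 x-in-xy? [-0.267  0.964  0.   ]
```

View pics/l2.png

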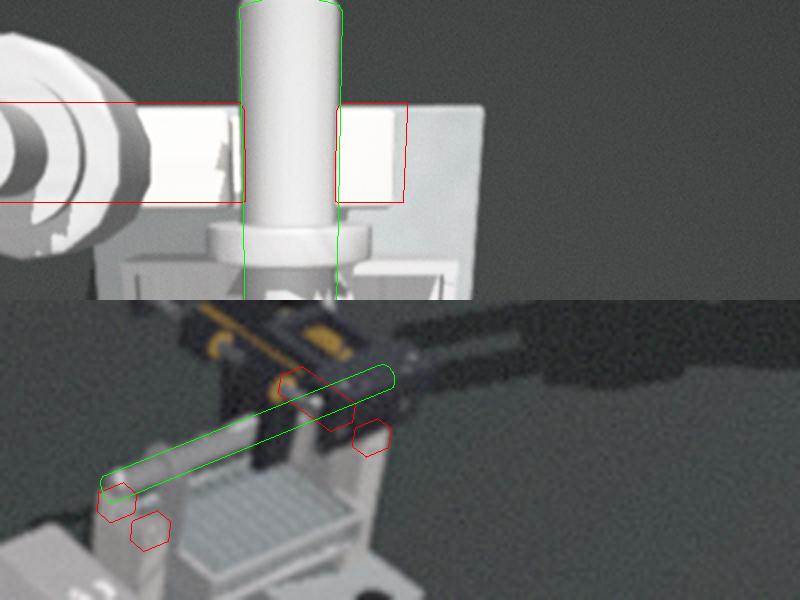

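Run:
```python
from h import *
c=cal("wrist"); I=cv2.cvtColor(r.snapshot("wrist"),cv2.COLOR_BGR2GRAY)
p=[.573,.198,.268]
P=lambda x,y,z: proj("wrist",place(p,np.array([[x,y,z]])/1000),c)[0].round(1)
for x in(-9.5,9.5,22): print(x,"top",P(x,80,116),P(x,90,116),"bot",P(x,80,102),P(x,90,102))
print("y edges",P(15,76,116),P(15,94,116))
for row in(65,80,95): print(row,"L",dict(zip(range(236,258),I[row,236:258].tolist())),"\nR",dict(zip(range(292,340),I[row,292:340].tolist())))
print("col315",dict(zip(range(46,60),I[46:60,315].tolist())),dict(zip(range(96,112),I[96:112,315].tolist())))
```

```text
-9.5 top [250.   89.8] [249.5  62.1] bot [252.1  90.1] [251.6  64.8]
9.5 top [299.1  89.9] [299.7  62.2] bot [297.   90.2] [297.4  64.9]
22 top [331.4  89.9] [332.7  62.2] bot [326.5  90.2] [327.5  64.9]
y edges [313.  100.7] [314.6  50.7]
65 L {236: 253, 237: 253, 238: 253, 239: 253, 240: 253, 241: 252, 242: 249, 243: 229, 244: 179, 245: 171, 246: 230, 247: 253, 248: 254, 249: 225, 250: 149, 251: 129, 252: 141, 253: 155, 254: 161, 255: 168, 256: 172, 257: 180} 
R {292: 215, 293: 214, 294: 209, 295: 200, 296: 190, 297: 173, 298: 207, 299: 251, 300: 254, 301: 252, 302: 252, 303: 252, 304: 252, 305: 252, 306: 252, 307: 252, 308: 252, 309: 252, 310: 252, 311: 251, 312: 252, 313: 252, 314: 252, 315: 252, 316: 251, 317: 251, 318: 251, 319: 251, 320: 251, 321: 251, 322: 252, 323: 251, 324: 250, 325: 242, 326: 220, 327: 212, 328: 205, 329: 213, 330: 212, 331: 211, 332: 215, 333: 213, 334: 214, 335: 209, 336: 215, 337: 212, 338: 213, 339: 212}
80 L {236: 253, 237: 249, 238: 226, 239: 197, 240: 191, 241: 184, 242: 175, 243: 159, 244: 134, 245: 139, 246: 216, 247: 252, 248: 255, 249: 243, 250:
[... 854 characters left out ...]
 228, 299: 250, 300: 252, 301: 251, 302: 251, 303: 251, 304: 251, 305: 251, 306: 251, 307: 251, 308: 251, 309: 251, 310: 250, 311: 250, 312: 250, 313: 251, 314: 250, 315: 250, 316: 250, 317: 250, 318: 249, 319: 250, 320: 250, 321: 250, 322: 251, 323: 249, 324: 244, 325: 224, 326: 212, 327: 214, 328: 215, 329: 213, 330: 215, 331: 214, 332: 212, 333: 209, 334: 211, 335: 208, 336: 207, 337: 210, 338: 206, 339: 207}
col315 {46: 70, 47: 69, 48: 73, 49: 67, 50: 70, 51: 78, 52: 120, 53: 180, 54: 231, 55: 250, 56: 254, 57: 254, 58: 253, 59: 252} {96: 250, 97: 250, 98: 250, 99: 250, 100: 248, 101: 241, 102: 209, 103: 176, 104: 176, 105: 206, 106: 215, 107: 216, 108: 211, 109: 212, 110: 212, 111: 206}
```

play_rows(
  translation=[
    [-0.0024,-0.0022,0],
    [0,0,0],
    [0,0,0.005],
    [0,0,0.005],
    [0,0,0.003],
    [0,0,0],
  ],
  delta_rot=[
    [0,0,0.1],
    [0,0,0],
    [0,0,0],
    [0,0,0],
    [0,0,0],
    [0,0,0],
  ],
  grip=[-1,-1,-1,-1,-1,-1],
)

```text
clock: 11.95
tool_pos: [0.5708, 0.1969, 0.1686]
eef_rot: [0.606, 0.795, -0.0, -0.0]
contact_force: [-0.2, -0.0, -4.6]
opening: 0.159
finger_force: 44.8
```

Run:
```python
from h import *
s=r.get_state(); print(s["tool_pos"].round(4),s["contact_force"].round(1)); rows((.5715,.1971,.155),.268,1)
c=cal("wrist"); I=cv2.cvtColor(r.snapshot("wrist"),cv2.COLOR_BGR2GRAY)
p=[.5715,.1971,.268]
P=lambda x,y,z: proj("wrist",place(p,np.array([[x,y,z]])/1000),c)[0].round(1)
for x in(-9.5,9.5,22): print(x,"top",P(x,80,116),P(x,90,116))
zb=1000*s["tool_pos"][2]-45; print("bar",P(-8,85,zb),P(8,85,zb))
for y in(76,94): print(P(15,y,116))
for b,t in((75,"a"),): print("L",list(zip(range(234,262),I[70,234:262].tolist())),"\nR",list(zip(range(290,345),I[70,290:345].tolist())))
cv2.imwrite("pics/l3.png",cv2.resize(I[20:170,180:380],None,fx=4,fy=4,interpolation=cv2.INTER_CUBIC))
```

```text
[0.5708 0.1969 0.1686] [-0.2 -0.  -4.6]
row mm [-0.02  0.67] dz 13.56 rz 0.036 N 1 tilt 0.04 x-in-xy? [-0.265  0.964 -0.   ]
-9.5 top [251.1  83.6] [250.5  52.6]
9.5 top [305.7  83.6] [306.4  52.6]
22 top [341.6  83.6] [343.2  52.5]
bar [253.9  66.8] [303.3  66.8]
[321.   95.6]
[323.   39.7]
L [(234, 252), (235, 252), (236, 252), (237, 252), (238, 252), (239, 252), (240, 252), (241, 252), (242, 252), (243, 252), (244, 253), (245, 253), (246, 250), (247, 234), (248, 179), (249, 135), (250, 118), (251, 129), (252, 142), (253, 154), (254, 162), (255, 161), (256, 175), (257, 177), (258, 189), (259, 196), (260, 199), (261, 206)] 
R [(290, 222), (291, 220), (292, 217), (293, 217), (294, 210), (295, 206), (296, 184), (297, 177), (298, 216), (299, 240), (300, 229), (301, 198), (302, 171), (303, 133), (304, 122), (305, 164), (306, 211), (307, 238), (308, 248), (309, 252), (310, 252), (311, 252), (312, 251), (313, 251), (314, 251), (315, 251), (316, 251), (317, 252), (318, 252), (319, 251), (320, 251), (321, 251), (322, 251), (323, 251), (324, 251), (325, 251), (326, 251), (327, 251), (328, 251), (329, 250), (330, 251), (331, 250), (332, 251), (333, 250), (334, 251), (335, 251), (336, 251), (337, 250), (338, 250), (339, 244), (340, 224), (341, 213), (342, 210), (343, 211), (344, 213)]
```

View pics/l3.png

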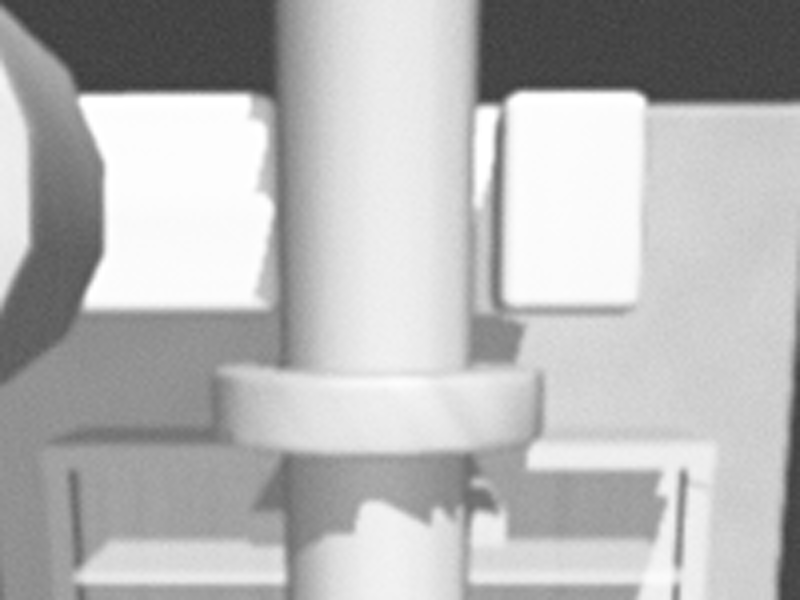

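play_rows(
  translation=[
    [0,0.0015,0],
    [0,0,0],
    [0,0,0],
    [0,0,0],
  ],
  delta_rot=[
    [0,0,0],
    [0,0,0],
    [0,0,0],
    [0,0,0],
  ],
  grip=[-1,-1,-1,-1],
)

```text
clock: 12.5
tool_pos: [0.5725, 0.1974, 0.1691]
eef_rot: [0.606, 0.795, 0.0, -0.0]
contact_force: [-0.1, -0.0, -4.6]
opening: 0.161
finger_force: 44.8
```

```bash
cat > meas.py <<'E'
from h import *
s=r.get_state(); print(s["tool_pos"].round(4),s["contact_force"].round(1)); rows((.5715,.1971,.155),.268,1)
c=cal("wrist"); I=cv2.cvtColor(r.snapshot("wrist"),cv2.COLOR_BGR2GRAY)
print("now",r.get_state()["tool_pos"].round(4))
p=[.5715,.1971,.268]
P=lambda x,y,z: proj("wrist",place(p,np.array([[x,y,z]])/1000),c)[0].round(1)
print("pred -9.5,9.5,22",[P(x,85,116) for x in(-9.5,9.5,22)]); zb=1000*s["tool_pos"][2]-45; print("bar",P(-8,85,zb),P(8,85,zb))
for row in(60,72): print("L",[(i,int(I[row,i])) for i in range(240,264)],"\nR",[(i,int(I[row,i])) for i in range(292,314)],[(i,int(I[row,i])) for i in range(334,350)])
E
python3 meas.py
```

```text
[0.5725 0.1974 0.1691] [-0.1 -0.  -4.6]
row mm [ 0.02 -1.01] dz 14.07 rz 0.027 N 1 tilt 0.01 x-in-xy? [-0.265  0.964  0.   ]
now [0.5725 0.1974 0.1691]
pred -9.5,9.5,22 [array([245.8,  68.3]), array([300.8,  68.3]), array([337. ,  68.3])]
bar [248.6  66.8] [297.9  66.7]
L [(240, 253), (241, 252), (242, 250), (243, 238), (244, 199), (245, 138), (246, 188), (247, 251), (248, 255), (249, 208), (250, 132), (251, 129), (252, 146), (253, 152), (254, 160), (255, 165), (256, 176), (257, 180), (258, 185), (259, 194), (260, 202), (261, 208), (262, 207), (263, 217)] 
R [(292, 215), (293, 213), (294, 211), (295, 202), (296, 191), (297, 171), (298, 144), (299, 130), (300, 160), (301, 213), (302, 238), (303, 250), (304, 252), (305, 252), (306, 252), (307, 251), (308, 252), (309, 251), (310, 252), (311, 252), (312, 252), (313, 252)] [(334, 244), (335, 225), (336, 215), (337, 209), (338, 210), (339, 214), (340, 211), (341, 210), (342, 212), (343, 214), (344, 211), (345, 210), (346, 212), (347, 208), (348, 212), (349, 210)]
L [(240, 252), (241, 252), (242, 245), (243, 207), (244, 145), (245, 117), (246, 126), (247, 160), (248, 177), (249, 156), (250, 129), (251, 129), (252, 145), (253, 146), (254, 156), (255, 168), (256, 174), (257, 182), (258, 187), (259, 194), (260, 200), (261, 203), (262, 208), (263, 212)] 
R [(292, 219), (293, 215), (294, 211), (295, 203), (296, 187), (297, 161), (298, 140), (299, 135), (300, 174), (301, 221), (302, 242), (303, 250), (304, 252), (305, 252), (306, 252), (307, 251), (308, 251), (309, 251), (310, 251), (311, 252), (312, 251), (313, 252)] [(334, 241), (335, 220), (336, 204), (337, 216), (338, 214), (339, 209), (340, 214), (341, 211), (342, 211), (343, 210), (344, 211), (345, 215), (346, 211), (347, 212), (348, 215), (349, 206)]
```

play_rows(
  translation=[
    [0,-0.0004,0],
    [0,0,0.003],
    [0,0,0.003],
    [0,0,0.002],
    [0,0,0],
  ],
  delta_rot=[
    [0,0,0],
    [0,0,0],
    [0,0,0],
    [0,0,0],
    [0,0,0],
  ],
  grip=[-1,-1,-1,-1,-1],
)

```text
clock: 13.18
tool_pos: [0.572, 0.1972, 0.1607]
eef_rot: [0.606, 0.795, -0.0, -0.0]
contact_force: [-0.5, 1.0, -5.7]
opening: 0.163
finger_force: 44.8
```

play_rows(
  translation=[
    [0,0,0.002],
    [0,0,0.002],
    [0,0,0],
  ],
  delta_rot=[
    [0,0,0],
    [0,0,0],
    [0,0,0],
  ],
  grip=[-1,-1,-1],
)

```text
clock: 13.55
tool_pos: [0.572, 0.1972, 0.1568]
eef_rot: [0.606, 0.795, -0.0, -0.0]
contact_force: [-0.2, -0.2, -3.9]
opening: 0.16
finger_force: 44.8
```

play_rows(
  translation=[
    [0,0,0.001],
    [0,0,0.001],
    [0,0,0],
  ],
  delta_rot=[
    [0,0,0],
    [0,0,0],
    [0,0,0],
  ],
  grip=[-1,-1,-1],
)

```text
clock: 13.92
tool_pos: [0.5722, 0.1972, 0.1551]
eef_rot: [0.606, 0.795, 0.0, 0.0]
contact_force: [0.9, -0.4, -4.5]
opening: 0.159
finger_force: 44.8
```

Run:
```python
from h import *
s=r.get_state(); print(s["tool_pos"],s["contact_force"],s["moment"])
```

```text
[0.57216981 0.19723385 0.15506098] [ 0.87746343 -0.42194538 -4.49286148] [-0.10254801  0.07424818 -0.00857319]
```

One more mm, then release and rise.

play_rows(
  translation=[
    [0,0,0.001],
    [0,0,0],
    [0,0,0],
  ],
  delta_rot=[
    [0,0,0],
    [0,0,0],
    [0,0,0],
  ],
  grip=[-1,-1,-1],
)

```text
clock: 14.3
tool_pos: [0.5722, 0.1973, 0.1549]
eef_rot: [0.606, 0.795, 0.0, 0.0]
contact_force: [-2.4, -0.8, 6.6]
opening: 0.163
finger_force: 43.8
```

play_rows(
  translation=[
    [0,0,0],
    [0,0,0],
    [0,0,0],
    [0,0,0],
    [0,0,0],
    [0,0,-0.005],
    [0,0,-0.02],
    [0,0,-0.03],
    [0,0,-0.04],
    [0,0,-0.04],
    [0,0,-0.03],
    [0,0,0],
    [0,0,0],
  ],
  delta_rot=[
    [0,0,0],
    [0,0,0],
    [0,0,0],
    [0,0,0],
    [0,0,0],
    [0,0,0],
    [0,0,0],
    [0,0,0],
    [0,0,0],
    [0,0,0],
    [0,0,0],
    [0,0,0],
    [0,0,0],
  ],
  grip=[0.2,0.2,0.2,0.2,0.2,0.2,0.2,0.2,0.2,-1,-1,-1,-1],
)

```text
clock: 15.92
tool_pos: [0.5716, 0.1971, 0.3183]
eef_rot: [0.606, 0.795, -0.001, -0.0]
contact_force: [0.2, 0.1, 0.4]
opening: 0.17
finger_force: 0.0
```

Run:
```python
from h import *
s=r.get_state(); print(s["clock"],s["tool_pos"],s["contact_force"],s["opening"])
c=cal("wrist"); I=r.snapshot("wrist"); J=r.snapshot("scene")
st=[.572,.1972,.268]
for n in("wrist","scene","top"):
    if n=="top": r.snapshot(n)
    for t in("post_top","lever","spindle"): print(n,t,[(np.round(d["point"],4).tolist(),round(d["confidence"],2)) for d in r.look_for(n,t)][:2])
print("stud",place(st,np.array([[-.036,.085,.159]])))
for x,y,z,col in((-36,85,159,(0,0,255)),(0,85,110,(0,255,0)),(0,-85,110,(0,255,0)),(0,105,110,(0,255,0)),(0,-105,110,(0,255,0))):
    for n,im in(("wrist",I),("scene",J)):
        u=proj(n,place(st,np.array([[x,y,z]])/1000),cal(n) if n=="scene" else c)[0]; cv2.drawMarker(im,tuple(int(v) for v in u.round()),col,0,9,1); print(n,(x,y,z),u.round(1))
o=np.hstack([cv2.resize(I,(400,300)),cv2.resize(J[130:280,310:510],(400,300),interpolation=cv2.INTER_CUBIC)]); cv2.imwrite("pics/l4.png",o)
```

```text
15.925 [0.5715558  0.1970705  0.31830104] [0.22965273 0.09385154 0.43826793] 0.16952699236086782
wrist post_top [([0.4835, 0.2881, 0.1474], 0.87), ([0.5427, 0.2585, 0.0116], 0.35)]
wrist lever [([0.4853, 0.2833, 0.1409], 0.98)]
wrist spindle [([0.4901, 0.2824, 0.1464], 0.82)]
scene post_top [([0.503, 0.2793, 0.1549], 0.7)]
scene lever [([0.5035, 0.2817, 0.1544], 0.67)]
scene spindle [([0.5153, 0.2789, 0.1515], 0.76)]
top post_top [([0.4637, 0.291, 0.1554], 0.64)]
top lever [([0.4639, 0.2929, 0.1559], 0.57)]
top spindle [([0.465, 0.2938, 0.159], 0.49)]
stud [[0.51477683 0.26963279 0.159     ]]
wrist (-36, 85, 159) [218.8  79.3]
scene (-36, 85, 159) [400.1 156.6]
wrist (0, 85, 110) [276.5  81.6]
scene (0, 85, 110) [407.4 180.2]
wrist (0, -85, 110) [276.3 284.3]
scene (0, -85, 110) [352.3 203.1]
wrist (0, 105, 110) [276.5  52.7]
scene (0, 105, 110) [413.5 177.6]
wrist (0, -105, 110) [276.2 304. ]
scene (0, -105, 110) [345.4 205.9]
```

View pics/l4.png

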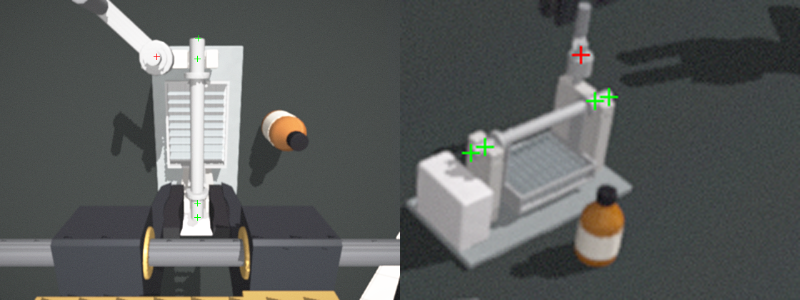

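Run:
```python
from h import *
stud=np.array([.5148,.2696])
I=cv2.cvtColor(cv2.imread("pics/top0.png"),cv2.COLOR_BGR2GRAY)[270:290,108:130]
print(I.tolist())
for uv in((118,279),(119,278)):
    q=ray("top",uv,.189); d=q[:2]-stud; print(uv,q,np.hypot(*d),np.degrees(np.arctan2(d[1],d[0])))
L=r.silhouettes("top","lever"); m=L[0]["pixels"]; a=np.argwhere(m)[:,::-1]; print(len(a),a.min(0),a.max(0)); far=a[np.argsort(np.hypot(*(a-proj("top",(.515,.27,.15))[0]).T))[-12:]]; print(far.mean(0),ray("top",far.mean(0),.189))
S=r.silhouettes("scene","lever"); a=np.argwhere(S[0]["pixels"])[:,::-1]; print(a.min(0),a.max(0), a[a[:,1]<=a[:,1].min()+1].mean(0))
for f in range(140,176,5):
    ph=np.radians(f); P=np.append(stud+.065*np.array([np.cos(ph),np.sin(ph)]),.189); print(f,P.round(3),proj("top",P)[0].round(1),proj("scene",P)[0].round(1))
```

```text
[[55, 59, 55, 57, 57, 55, 56, 56, 54, 51, 54, 55, 52, 55, 53, 55, 64, 124, 191, 193, 191, 190], [55, 54, 54, 55, 54, 55, 56, 57, 55, 57, 55, 56, 56, 54, 55, 56, 84, 176, 195, 191, 192, 190], [55, 54, 55, 54, 53, 55, 55, 55, 55, 53, 54, 56, 57, 53, 54, 65, 123, 194, 193, 190, 186, 148], [56, 55, 55, 55, 53, 56, 54, 56, 53, 56, 54, 54, 55, 53, 55, 64, 106, 123, 122, 127, 137, 121], [54, 55, 52, 53, 56, 56, 53, 54, 54, 56, 54, 56, 55, 55, 55, 59, 68, 54, 58, 65, 83, 118], [55, 54, 54, 51, 56, 52, 54, 56, 64, 93, 111, 84, 56, 55, 57, 55, 57, 59, 58, 57, 63, 101], [54, 55, 54, 56, 55, 55, 59, 87, 140, 144, 147, 133, 103, 66, 57, 55, 55, 56, 55, 57, 62, 88], [52, 56, 53, 55, 54, 55, 70, 131, 163, 157, 154, 151, 136, 89, 58, 57, 57, 58, 56, 59, 62, 90], [55, 53, 55, 54, 53, 55, 82, 162, 162, 157, 152, 149, 147, 122, 56, 55, 57, 55, 58, 57, 69, 82], [54, 55, 54, 55, 55, 56, 83, 167, 163, 156, 154, 152, 145, 121, 58, 56, 57, 58, 61, 82, 92, 72], [54, 53, 56, 54, 52, 53, 72, 136, 161, 154, 151, 149, 143, 102, 55, 56, 57, 59, 85, 129, 81, 65], [56, 56, 55, 54, 56, 55, 59, 90, 141, 153, 150, 145
[... 772 characters left out ...]
279) [0.456654   0.29822598 0.189     ] 0.06481052571548677 153.78841764117314
(119, 278) [0.45873527 0.29611093 0.189     ] 0.06201679832794403 154.69227244226192
130 [116 250] [146 281]
[117.83333333 280.08333333] [0.45438933 0.29857249 0.189     ]
[393 132] [406 169] [402.4 132.8]
140 [0.465 0.311 0.189] [111.8 275. ] [407.9 133.5]
145 [0.462 0.307 0.189] [113.9 276.7] [405.6 133.1]
150 [0.459 0.302 0.189] [116.2 278.1] [403.3 132.8]
155 [0.456 0.297 0.189] [118.5 279.4] [401.  132.6]
160 [0.454 0.292 0.189] [121.  280.4] [398.7 132.5]
165 [0.452 0.286 0.189] [123.6 281.2] [396.4 132.5]
170 [0.451 0.281 0.189] [126.2 281.8] [394.2 132.6]
175 [0.45  0.275 0.189] [128.8 282.1] [392.  132.8]
```

Run:
```python
from h import *
rows((.4565,.298,.273),1.84,10)
```

```text
row mm [16.89  2.07] dz 4.6 rz -9.004 N 10 tilt 0.01 x-in-xy? [-0.265  0.964  0.   ]
```

play_rows(
  translation=[
    [0.0169,0.0021,0.0045],
    [0.0169,0.0021,0.0045],
    [0.0169,0.0021,0.0045],
    [0.0169,0.0021,0.0045],
    [0.0169,0.0021,0.0045],
    [0.0169,0.0021,0.0045],
    [0.0169,0.0021,0.0045],
    [0.0169,0.0021,0.0045],
    [0.0169,0.0021,0.0045],
    [0.0169,0.0021,0.0045],
    [0,0,0],
    [0,0,0],
  ],
  delta_rot=[
    [0,0,-9],
    [0,0,-9],
    [0,0,-9],
    [0,0,-9],
    [0,0,-9],
    [0,0,-9],
    [0,0,-9],
    [0,0,-9],
    [0,0,-9],
    [0,0,-9],
    [0,0,0],
    [0,0,0],
  ],
  grip=[0,0,0,0,0,0,0,0,0,0,0,0],
  squeeze=10,
)

```text
clock: 18.12
tool_pos: [0.4576, 0.2982, 0.2743]
eef_rot: [-0.132, 0.991, 0.0, 0.001]
contact_force: [0.6, -0.3, 0.8]
opening: 0.5
finger_force: 0.0
```

Run:
```python
from h import *
s=r.get_state(); print(s["q"].round(2),s["tool_pos"],s["opening"])
rows((.4565,.298,.233),1.84,1)
c=cal("wrist"); r.snapshot("wrist"); 
for t in("post_top","lever"):
  for d in r.silhouettes("wrist",t)[:1]:
    a=np.argwhere(d["pixels"])[:,::-1]; print(t,d["confidence"],a.min(0),a.max(0),a.mean(0))
print(proj("wrist",np.array([[.4565,.298,.189],[.4565,.298,.146],[.5148,.2696,.158]]),c).round())
```

```text
[-0.43  0.64 -0.39  1.83  0.34  0.73  0.83] [0.45763626 0.29824722 0.27429629] 0.5001882859890401
row mm [1.16 0.06] dz 41.3 rz -0.238 N 1 tilt 0.07 x-in-xy? [-0.965 -0.262 -0.001]
post_top 0.6 [220 202] [292 318] [258.43042453 247.6432783 ]
lever 0.71 [221 203] [292 318] [258.48746602 247.5231048 ]
[[276. 255.]
 [276. 225.]
 [207. 306.]]
```

play_rows(
  translation=[
    [0.0012,0,0.01],
    [0,0,0.012],
    [0,0,0.012],
    [0,0,0.007],
    [0,0,0],
    [0,0,0],
    [0,0,0],
    [0,0,0],
    [0,0,0],
    [0,0,0],
  ],
  delta_rot=[
    [0,0,0],
    [0,0,0],
    [0,0,0],
    [0,0,0],
    [0,0,0],
    [0,0,0],
    [0,0,0],
    [0,0,0],
    [0,0,0],
    [0,0,0],
  ],
  grip=[0,0,0,0,-1,-1,-1,-1,-1,-1],
)

```text
clock: 19.52
tool_pos: [0.4556, 0.2982, 0.2332]
eef_rot: [-0.134, 0.991, 0.0, 0.0]
contact_force: [0.3, 1.0, 0.7]
opening: 0.176
finger_force: 10.0
```

```bash
cat > arc.py <<'E'
from h import *
import sys
# tool-axis rows (mm) for world arc: current TCP angle about stud -> clockwise by deg per row
stud=np.array([.5148,.2696]); s=r.get_state(); m=R.from_quat(s["eef_rot"]).as_matrix(); p=s["tool_pos"]
d=p[:2]-stud; a=np.arctan2(d[1],d[0]); lever=9.7-((a-.268)%(2*np.pi))
print(s["clock"],p.round(4),s["contact_force"].round(1),s["opening"].round(3),s["finger_force"].round(1),"r",np.hypot(*d).round(4),"az",np.degrees(a).round(1),"lever mod 2pi",round(lever,3))
step=np.radians(float(sys.argv[1])); N=int(sys.argv[2]); P=p.copy(); out=[]
for k in range(1,N+1):
    b=a-k*step; T=np.array([*(stud+.065*np.array([np.cos(b),np.sin(b)])),p[2]-.00159*k*step])
    out.append(((T-P)@m).round(4).tolist()); P=T
print(out)
E
python3 arc.py 15 20
```

```text
Traceback (most recent call last):
  File "arc.py", line 6, in <module>
    print(s["clock"],p.round(4),s["contact_force"].round(1),s["opening"].round(3),s["finger_force"].round(1),"r",np.hypot(*d).round(4),"az",np.degrees(a).round(1),"lever mod 2pi",round(lever,3))
                                                            ^^^^^^^^^^^^^^^^^^
AttributeError: 'float' object has no attribute 'round'
```

```bash
sed -i 's/s\["opening"\].round(3),s\["finger_force"\].round(1)/round(s["opening"],3),s["finger_force"]/' arc.py; python3 arc.py 12 18
```

```text
19.525 [0.4556 0.2982 0.2332] [0.3 1.  0.7] 0.176 10.000655623152852 r 0.0658 az 154.2 lever mod 2pi 7.276
[[-0.0106, 0.0087, 0.0003], [-0.0117, 0.007, 0.0003], [-0.0129, 0.0044, 0.0003], [-0.0135, 0.0016, 0.0003], [-0.0135, -0.0012, 0.0003], [-0.013, -0.004, 0.0003], [-0.0119, -0.0066, 0.0003], [-0.0102, -0.0089, 0.0003], [-0.0081, -0.0109, 0.0003], [-0.0057, -0.0123, 0.0003], [-0.003, -0.0132, 0.0003], [-0.0002, -0.0136, 0.0003], [0.0026, -0.0133, 0.0003], [0.0053, -0.0125, 0.0003], [0.0078, -0.0111, 0.0003], [0.01, -0.0092, 0.0003], [0.0117, -0.007, 0.0003], [0.0129, -0.0044, 0.0003]]
```

play_rows(
  translation=[
    [-0.0106,0.0087,0.0003],
    [-0.0117,0.007,0.0003],
    [-0.0129,0.0044,0.0003],
    [-0.0135,0.0016,0.0003],
    [-0.0135,-0.0012,0.0003],
    [-0.013,-0.004,0.0003],
  ],
  delta_rot=[
    [0,0,0],
    [0,0,0],
    [0,0,0],
    [0,0,0],
    [0,0,0],
    [0,0,0],
  ],
  grip=[-1,-1,-1,-1,-1,-1],
)

```text
clock: 20.27
tool_pos: [0.5228, 0.3359, 0.2315]
eef_rot: [-0.135, 0.991, 0.002, -0.001]
contact_force: [-2.6, 4.0, 1.5]
opening: 0.17
finger_force: 10.0
```

```bash
python3 arc.py 12 18
```

```text
20.275 [0.5228 0.3359 0.2315] [-2.6  4.   1.5] 0.17 9.991619931533933 r 0.0668 az 83.1 lever mod 2pi 8.517
[[-0.0113, -0.0081, 0.0003], [-0.0104, -0.0088, 0.0003], [-0.0083, -0.0108, 0.0003], [-0.0059, -0.0122, 0.0003], [-0.0032, -0.0132, 0.0003], [-0.0004, -0.0136, 0.0003], [0.0024, -0.0134, 0.0003], [0.0052, -0.0126, 0.0003], [0.0077, -0.0112, 0.0003], [0.0098, -0.0094, 0.0003], [0.0116, -0.0071, 0.0003], [0.0128, -0.0046, 0.0003], [0.0135, -0.0018, 0.0003], [0.0135, 0.001, 0.0003], [0.013, 0.0038, 0.0004], [0.012, 0.0064, 0.0004], [0.0104, 0.0088, 0.0004], [0.0083, 0.0108, 0.0004]]
```

play_rows(
  translation=[
    [-0.0119,-0.0066,0.0003],
    [-0.0102,-0.0089,0.0003],
    [-0.0081,-0.0109,0.0003],
    [-0.0057,-0.0123,0.0003],
    [-0.003,-0.0132,0.0003],
    [-0.0002,-0.0136,0.0003],
    [0.0026,-0.0133,0.0003],
    [0.0053,-0.0125,0.0003],
    [0.0078,-0.0111,0.0003],
    [0.01,-0.0092,0.0003],
    [0.0117,-0.007,0.0003],
    [0.0129,-0.0044,0.0003],
    [0,0,0],
  ],
  delta_rot=[
    [0,0,0],
    [0,0,0],
    [0,0,0],
    [0,0,0],
    [0,0,0],
    [0,0,0],
    [0,0,0],
    [0,0,0],
    [0,0,0],
    [0,0,0],
    [0,0,0],
    [0,0,0],
    [0,0,0],
  ],
  grip=[-1,-1,-1,-1,-1,-1,-1,-1,-1,-1,-1,-1,-1],
)

```text
clock: 21.9
tool_pos: [0.5459, 0.2108, 0.2276]
eef_rot: [-0.133, 0.991, -0.001, 0.0]
contact_force: [0.6, 0.2, -0.1]
opening: 0.006
finger_force: 0.0
```

```bash
python3 arc.py 12 20
```

```text
21.9 [0.5459 0.2108 0.2276] [ 0.6  0.2 -0.1] 0.006 0.0 r 0.0665 az -62.1 lever mod 2pi 4.769
[[0.0138, -0.0, 0.0003], [0.0135, 0.0013, 0.0003], [0.013, 0.0041, 0.0003], [0.0118, 0.0067, 0.0003], [0.0102, 0.009, 0.0003], [0.0081, 0.0109, 0.0003], [0.0056, 0.0124, 0.0003], [0.003, 0.0133, 0.0003], [0.0001, 0.0136, 0.0003], [-0.0027, 0.0133, 0.0003], [-0.0054, 0.0125, 0.0003], [-0.0079, 0.0111, 0.0003], [-0.01, 0.0092, 0.0003], [-0.0117, 0.0069, 0.0003], [-0.0129, 0.0043, 0.0003], [-0.0135, 0.0016, 0.0003], [-0.0135, -0.0013, 0.0003], [-0.013, -0.0041, 0.0003], [-0.0118, -0.0067, 0.0003], [-0.0102, -0.009, 0.0003]]
```

play_rows(
  translation=[
    [0,0,-0.02],
    [0,0,-0.03],
    [0,0,-0.02],
    [0,0,0],
  ],
  delta_rot=[
    [0,0,0],
    [0,0,0],
    [0,0,0],
    [0,0,0],
  ],
  grip=[0,0,0,0],
)

```text
clock: 22.4
tool_pos: [0.5465, 0.2129, 0.2988]
eef_rot: [-0.134, 0.991, 0.001, 0.002]
contact_force: [-0.1, 0.6, 0.2]
opening: 0.437
finger_force: 0.0
```

```bash
cat > loc.py <<'E'
from h import *
stud=np.array([.5148,.2696])
def arm(az,lev):
    z=.133-.010*lev/(2*np.pi); u=np.array([np.cos(az),np.sin(az)]); v=np.array([-u[1],u[0]])
    def cy(c,rad,z0,z1): t=np.linspace(0,2*np.pi,16); return np.array([[c[0]+rad*np.cos(a),c[1]+rad*np.sin(a),zz] for a in t for zz in(z0,z1)])
    bx=np.array([[*(stud+u*a+v*b),zz] for a in(0,.073) for b in(-.008,.008) for zz in(z,z+.014)])
    return [cy(stud,.015,z,z+.026),bx,cy(stud+u*.065,.008,z,z+.058)]
s=r.get_state(); print(s["clock"],s["tool_pos"].round(4))
res={}; cs={}; masks={}
for n in("top","scene","wrist"):
    c=cal(n); r.snapshot(n); L=r.silhouettes(n,"lever")
    if not L: print(n,"none"); continue
    m=L[0]["pixels"].astype(np.float32); print(n,L[0]["confidence"],m.sum())
    best=[]
    for dg in range(-180,180,4):
        az=np.radians(dg); ph=(az-.268)%(2*np.pi); lev=9.7-ph-2*np.pi
        if lev<1: lev+=2*np.pi
        rm=render(n,c,arm(az,lev),(0,0,0),2); best.append((np.abs(rm-m).sum()/m.sum(),dg,round(lev,2)))
    print(n,sorted(best)[:4])
E
python3 loc.py
```

```text
22.4 [0.5465 0.2129 0.2988]
top none
scene 0.66 388.0
scene [(np.float32(0.27126288), -76, np.float64(5.01)), (np.float32(0.3492268), -72, np.float64(4.94)), (np.float32(0.375), -80, np.float64(5.08)), (np.float32(0.5167526), -68, np.float64(4.87))]
wrist 0.61 3878.0
wrist [(np.float32(0.39350182), -80, np.float64(5.08)), (np.float32(0.4042032), -76, np.float64(5.01)), (np.float32(0.58103406), -84, np.float64(5.15)), (np.float32(0.6105596), -72, np.float64(4.94))]
```

Run:
```python
from h import *
print(r.get_state()["q"].round(2)); rows((.5294,.2063,.256),np.radians(170),7)
```

```text
[-0.2   0.67 -0.42  1.69  0.34  0.86  1.07]
row mm [2.32 0.98] dz 5.8 rz -9.229 N 7 tilt 0.11 x-in-xy? [-0.964 -0.265  0.002]
```

play_rows(
  translation=[
    [0.0023,0.001,0.006],
    [0.0023,0.001,0.006],
    [0.0023,0.001,0.006],
    [0.0023,0.001,0.006],
    [0.0023,0.001,0.006],
    [0.0023,0.001,0.006],
    [0.0023,0.001,0.006],
    [0,0,0],
    [0,0,0],
  ],
  delta_rot=[
    [0,0,-9.2],
    [0,0,-9.2],
    [0,0,-9.2],
    [0,0,-9.2],
    [0,0,-9.2],
    [0,0,-9.2],
    [0,0,-9.2],
    [0,0,0],
    [0,0,0],
  ],
  grip=[0,0,0,0,0,0,0,0,0],
  squeeze=20,
)

```text
clock: 23.82
tool_pos: [0.5298, 0.2069, 0.2556]
eef_rot: [-0.64, 0.768, 0.0, 0.0]
contact_force: [0.2, -0.5, 0.1]
opening: 0.497
finger_force: 0.0
```

```bash
python3 - <<'E'
from h import *
s=r.get_state();print(s["q"].round(2),s["tool_pos"].round(4)); rows((.5294,.2063,.221),np.radians(170),1)
E
python3 loc.py
```

```text
[-0.05  0.76 -0.71  1.77  0.63  0.85  1.91] [0.5298 0.2069 0.2556]
row mm [0.62 0.31] dz 34.57 rz -0.366 N 1 tilt 0.01 x-in-xy? [-0.18  -0.984 -0.   ]
23.825 [0.5298 0.2069 0.2556]
top 0.75 420.0
top [(np.float32(1.975), -80, np.float64(5.08)), (np.float32(1.9839286), -84, np.float64(5.15)), (np.float32(1.9898809), -76, np.float64(5.01)), (np.float32(2.0023808), -88, np.float64(5.22))]
scene 0.94 354.0
scene [(np.float32(0.35240114), -76, np.float64(5.01)), (np.float32(0.43079096), -80, np.float64(5.08)), (np.float32(0.43926555), -72, np.float64(4.94)), (np.float32(0.5451977), -84, np.float64(5.15))]
wrist 0.68 4140.0
wrist [(np.float32(0.532971), -76, np.float64(5.01)), (np.float32(0.5385266), -80, np.float64(5.08)), (np.float32(0.79535025), -72, np.float64(4.94)), (np.float32(0.79679954), -84, np.float64(5.15))]
```

Consistent; descend and grip.

play_rows(
  translation=[
    [0.0006,0.0003,0.01],
    [0,0,0.012],
    [0,0,0.009],
    [0,0,0.0035],
    [0,0,0],
    [0,0,0],
    [0,0,0],
    [0,0,0],
    [0,0,0],
    [0,0,0],
  ],
  delta_rot=[
    [0,0,0],
    [0,0,0],
    [0,0,0],
    [0,0,0],
    [0,0,0],
    [0,0,0],
    [0,0,0],
    [0,0,0],
    [0,0,0],
    [0,0,0],
  ],
  grip=[0,0,0,0,-1,-1,-1,-1,-1,-1],
)

```text
clock: 25.38
tool_pos: [0.5294, 0.2063, 0.2213]
eef_rot: [-0.641, 0.767, -0.0, 0.0]
contact_force: [0.1, -0.6, 0.2]
opening: 0.177
finger_force: 20.0
```

```bash
cat > arc2.py <<'E'
from h import *
import sys
# clockwise arc about stud with tool yaw following: argv = arc deg/row, tool deg/row, N
stud=np.array([.5148,.2696]); s=r.get_state(); m=R.from_quat(s["eef_rot"]).as_matrix(); p=s["tool_pos"]
d=p[:2]-stud; a=np.arctan2(d[1],d[0])
print(s["clock"],p.round(4),s["contact_force"].round(1),round(s["opening"],3),round(s["finger_force"],1),"r",np.hypot(*d).round(4),"az",np.degrees(a).round(1),"toolaz",np.degrees(np.arctan2(m[1,1],m[0,1])).round(1),"to go",np.degrees((a-.268)%(2*np.pi)).round(1),"q7",s["q"][6].round(2))
st,tl,N=np.radians(float(sys.argv[1])),np.radians(float(sys.argv[2])),int(sys.argv[3]); P=p.copy(); out=[]; rad=np.hypot(*d)
for k in range(1,N+1):
    b=a-k*st; rr=rad+(.065-rad)*min(1,k/5); T=np.array([*(stud+rr*np.array([np.cos(b),np.sin(b)])),p[2]-.00159*k*st])
    mk=R.from_euler("z",-tl*(k-1)).as_matrix()@m
    out.append(((T-P)@mk).round(4).tolist()); P=T
print(out)
E
python3 arc2.py 9.5 8 20
```

```text
25.375 [0.5294 0.2063 0.2213] [ 0.1 -0.6  0.2] 0.177 20.0 r 0.065 az -77.0 toolaz 169.8 to go 267.6 q7 1.87
[[0.0034, 0.0102, 0.0003], [0.0031, 0.0103, 0.0003], [0.0029, 0.0104, 0.0003], [0.0026, 0.0104, 0.0003], [0.0023, 0.0105, 0.0003], [0.002, 0.0106, 0.0003], [0.0018, 0.0106, 0.0003], [0.0015, 0.0107, 0.0003], [0.0012, 0.0107, 0.0003], [0.0009, 0.0107, 0.0003], [0.0006, 0.0107, 0.0003], [0.0004, 0.0108, 0.0003], [0.0001, 0.0108, 0.0003], [-0.0002, 0.0108, 0.0003], [-0.0005, 0.0108, 0.0003], [-0.0008, 0.0107, 0.0003], [-0.001, 0.0107, 0.0003], [-0.0013, 0.0107, 0.0003], [-0.0016, 0.0106, 0.0003], [-0.0019, 0.0106, 0.0003]]
```

play_rows(
  translation=[
    [0.0034,0.0102,0.0003],
    [0.0031,0.0103,0.0003],
    [0.0029,0.0104,0.0003],
    [0.0026,0.0104,0.0003],
    [0.0023,0.0105,0.0003],
    [0.002,0.0106,0.0003],
    [0.0018,0.0106,0.0003],
    [0.0015,0.0107,0.0003],
    [0.0012,0.0107,0.0003],
    [0.0009,0.0107,0.0003],
    [0.0006,0.0107,0.0003],
    [0.0004,0.0108,0.0003],
    [0,0,0],
  ],
  delta_rot=[
    [0,0,8],
    [0,0,8],
    [0,0,8],
    [0,0,8],
    [0,0,8],
    [0,0,8],
    [0,0,8],
    [0,0,8],
    [0,0,8],
    [0,0,8],
    [0,0,8],
    [0,0,8],
    [0,0,0],
  ],
  grip=[-1,-1,-1,-1,-1,-1,-1,-1,-1,-1,-1,-1,-1],
)

```text
clock: 27.0
tool_pos: [0.4494, 0.2815, 0.2175]
eef_rot: [0.141, 0.99, -0.002, -0.001]
contact_force: [-2.6, -2.0, 4.8]
opening: 0.174
finger_force: 20.0
```

```bash
python3 arc2.py 9.5 8 18
```

```text
27.0 [0.4494 0.2815 0.2175] [-2.6 -2.   4.8] 0.174 20.0 r 0.0665 az 169.7 toolaz 73.7 to go 154.3 q7 0.43
[[-0.0001, 0.011, 0.0002], [-0.0004, 0.0109, 0.0002], [-0.0006, 0.0109, 0.0002], [-0.0009, 0.0108, 0.0002], [-0.0012, 0.0107, 0.0002], [-0.0012, 0.0107, 0.0002], [-0.0015, 0.0107, 0.0002], [-0.0017, 0.0106, 0.0002], [-0.002, 0.0106, 0.0002], [-0.0023, 0.0105, 0.0002], [-0.0026, 0.0105, 0.0002], [-0.0028, 0.0104, 0.0002], [-0.0031, 0.0103, 0.0002], [-0.0034, 0.0102, 0.0002], [-0.0036, 0.0101, 0.0002], [-0.0039, 0.01, 0.0002], [-0.0042, 0.0099, 0.0002], [-0.0044, 0.0098, 0.0002]]
```

play_rows(
  translation=[
    [-0.0001,0.011,0.0002],
    [-0.0004,0.0109,0.0002],
    [-0.0006,0.0109,0.0002],
    [-0.0009,0.0108,0.0002],
    [-0.0012,0.0107,0.0002],
    [-0.0012,0.0107,0.0002],
    [-0.0015,0.0107,0.0002],
    [-0.0017,0.0106,0.0002],
    [-0.002,0.0106,0.0002],
    [-0.0023,0.0105,0.0002],
    [-0.0026,0.0105,0.0002],
    [-0.0028,0.0104,0.0002],
    [-0.0031,0.0103,0.0002],
    [0,0,0],
  ],
  delta_rot=[
    [0,0,8],
    [0,0,8],
    [0,0,8],
    [0,0,8],
    [0,0,8],
    [0,0,8],
    [0,0,8],
    [0,0,8],
    [0,0,8],
    [0,0,8],
    [0,0,8],
    [0,0,8],
    [0,0,8],
    [0,0,0],
  ],
  grip=[-1,-1,-1,-1,-1,-1,-1,-1,-1,-1,-1,-1,-1,-1],
)

```text
clock: 28.75
tool_pos: [0.5609, 0.3189, 0.2147]
eef_rot: [0.867, 0.499, 0.0, -0.001]
contact_force: [-0.9, 3.5, 0.5]
opening: 0.17
finger_force: 20.0
```

```bash
python3 arc2.py 5 4 9
```

```text
28.75 [0.5609 0.3189 0.2147] [-0.9  3.5  0.5] 0.17 20.0 r 0.0675 az 47.0 toolaz -30.1 to go 31.6 q7 -0.79
[[-0.002, 0.0055, 0.0001], [-0.0021, 0.0054, 0.0001], [-0.0022, 0.0054, 0.0001], [-0.0023, 0.0053, 0.0001], [-0.0024, 0.0052, 0.0001], [-0.002, 0.0053, 0.0001], [-0.0021, 0.0053, 0.0001], [-0.0022, 0.0052, 0.0001], [-0.0023, 0.0052, 0.0001]]
```

```bash
python3 arc2.py 5 7 11
```

```text
28.75 [0.5609 0.3189 0.2147] [-0.9  3.5  0.5] 0.17 20.0 r 0.0675 az 47.0 toolaz -30.1 to go 31.6 q7 -0.79
[[-0.002, 0.0055, 0.0001], [-0.0018, 0.0055, 0.0001], [-0.0016, 0.0056, 0.0001], [-0.0014, 0.0056, 0.0001], [-0.0012, 0.0056, 0.0001], [-0.0005, 0.0056, 0.0001], [-0.0003, 0.0057, 0.0001], [-0.0001, 0.0057, 0.0001], [0.0001, 0.0057, 0.0001], [0.0003, 0.0057, 0.0001], [0.0005, 0.0057, 0.0001]]
```

play_rows(
  translation=[
    [-0.002,0.0055,0.0001],
    [-0.0018,0.0055,0.0001],
    [-0.0016,0.0056,0.0001],
    [-0.0014,0.0056,0.0001],
    [-0.0012,0.0056,0.0001],
    [-0.0005,0.0056,0.0001],
    [0,0,0],
  ],
  delta_rot=[
    [0,0,7],
    [0,0,7],
    [0,0,7],
    [0,0,7],
    [0,0,7],
    [0,0,7],
    [0,0,0],
  ],
  grip=[-1,-1,-1,-1,-1,-1,-1],
)

```text
clock: 29.62
tool_pos: [0.5789, 0.2867, 0.2147]
eef_rot: [0.988, 0.156, 0.002, 0.001]
contact_force: [4.2, 1.0, 0.4]
opening: 0.171
finger_force: 20.0
```

```bash
python3 arc2.py 2 0 5
```

```text
29.625 [0.5789 0.2867 0.2147] [4.2 1.  0.4] 0.171 20.0 r 0.0663 az 14.9 toolaz -72.0 to go 359.6 q7 -1.28
[[-0.0004, 0.0023, 0.0001], [-0.0005, 0.0023, 0.0001], [-0.0006, 0.0022, 0.0001], [-0.0007, 0.0022, 0.0001], [-0.0007, 0.0022, 0.0001]]
```

play_rows(
  translation=[
    [-0.0004,0.0023,0],
    [-0.0005,0.0023,0],
    [0,0,0],
    [0,0,0],
  ],
  delta_rot=[
    [0,0,0],
    [0,0,0],
    [0,0,0],
    [0,0,0],
  ],
  grip=[-1,-1,-1,-1],
)

```text
clock: 30.12
tool_pos: [0.5789, 0.2855, 0.2149]
eef_rot: [0.988, 0.157, 0.002, -0.002]
contact_force: [3.8, 6.9, -0.5]
opening: 0.174
finger_force: 20.0
```

```bash
python3 arc2.py 2 0 4
```

```text
30.125 [0.5789 0.2855 0.2149] [ 3.8  6.9 -0.5] 0.174 20.0 r 0.0661 az 13.9 toolaz -71.9 to go 358.6 q7 -1.28
[[-0.0004, 0.0023, 0.0], [-0.0005, 0.0023, 0.0], [-0.0006, 0.0022, 0.0], [-0.0007, 0.0022, 0.0]]
```

play_rows(
  translation=[
    [-0.0003,0.002,0],
    [-0.0003,0.002,0],
    [-0.0003,0.002,0],
    [0,0,0],
    [0,0,0],
  ],
  delta_rot=[
    [0,0,0],
    [0,0,0],
    [0,0,0],
    [0,0,0],
    [0,0,0],
  ],
  grip=[-1,-1,-1,-1,-1],
)

```text
clock: 30.75
tool_pos: [0.5793, 0.2838, 0.2149]
eef_rot: [0.987, 0.159, 0.002, -0.005]
contact_force: [2.9, 13.6, 0.3]
opening: 0.178
finger_force: 20.0
```

```bash
python3 arc2.py 2 0 1
```

```text
30.75 [0.5793 0.2838 0.2149] [ 2.9 13.6  0.3] 0.178 20.0 r 0.066 az 12.4 toolaz -71.8 to go 357.0 q7 -1.27
[[-0.0005, 0.0023, 0.0]]
```

play_rows(
  translation=[
    [0,0,0],
    [0,0.002,0],
    [0,0.002,0],
    [0,0.002,0],
    [0,0,0],
    [0,0,0],
  ],
  delta_rot=[
    [0,0,0],
    [0,0,0],
    [0,0,0],
    [0,0,0],
    [0,0,0],
    [0,0,0],
  ],
  grip=[-1,-1,-1,-1,-1,-1],
  squeeze=45,
)

```text
clock: 31.5
tool_pos: [0.5798, 0.2822, 0.2148]
eef_rot: [0.987, 0.16, 0.001, -0.008]
contact_force: [1.4, 20.3, 0.4]
opening: 0.166
finger_force: 45.0
```

```bash
python3 arc2.py 2 0 1
```

```text
31.5 [0.5798 0.2822 0.2148] [ 1.4 20.3  0.4] 0.166 45.0 r 0.0662 az 10.9 toolaz -71.6 to go 355.6 q7 -1.26
[[-0.0006, 0.0022, 0.0]]
```

play_rows(
  translation=[
    [0,-0.004,0],
    [0,-0.004,0],
    [0,-0.003,0],
    [0,0,0],
    [0,0,0],
    [0,0,0],
  ],
  delta_rot=[
    [0,0,0],
    [0,0,0],
    [0,0,0],
    [0,0,0],
    [0,0,0],
    [0,0,0],
  ],
  grip=[-1,-1,-1,-1,-1,-1],
)

```text
clock: 32.25
tool_pos: [0.5789, 0.2851, 0.215]
eef_rot: [0.988, 0.157, 0.003, -0.003]
contact_force: [5.6, 7.9, -1.3]
opening: 0.163
finger_force: 45.0
```

```bash
python3 arc2.py 2 0 1
```

```text
32.25 [0.5789 0.2851 0.215 ] [ 5.6  7.9 -1.3] 0.163 45.0 r 0.0659 az 13.6 toolaz -71.9 to go 358.2 q7 -1.28
[[-0.0004, 0.0023, 0.0]]
```

play_rows(
  translation=[
    [0,-0.005,0],
    [0,0,0],
    [0,0,0],
    [0,0,0],
    [0,0,0],
    [0,0,0],
    [0,0,0],
    [0,0,-0.01],
    [0,0,-0.03],
    [0,0,-0.05],
    [0,0,-0.05],
    [0,0,-0.03],
    [0,0,0],
  ],
  delta_rot=[
    [0,0,0],
    [0,0,0],
    [0,0,0],
    [0,0,0],
    [0,0,0],
    [0,0,0],
    [0,0,0],
    [0,0,0],
    [0,0,0],
    [0,0,0],
    [0,0,0],
    [0,0,0],
    [0,0,0],
  ],
  grip=[-1,-1,0,0,0,0,0,0,0,0,0,0,0],
)

```text
clock: 33.88
tool_pos: [0.5773, 0.2855, 0.3877]
eef_rot: [0.988, 0.155, 0.003, -0.001]
contact_force: [-0.4, 0.6, -0.4]
opening: 0.501
finger_force: 0.0
```

```bash
python3 loc.py
python3 - <<'E'
from h import *
print(r.get_state()["contact_force"])
I=r.snapshot("wrist"); J=r.snapshot("scene"); K=r.snapshot("top")
o=np.vstack([np.hstack([cv2.resize(I,(400,300)),cv2.resize(J[130:280,310:510],(400,300),interpolation=cv2.INTER_CUBIC)]),np.hstack([cv2.resize(J,(400,300)),cv2.resize(K,(400,300))])]); cv2.imwrite("pics/l5.png",o)
for n in("scene",):
  for t in("reagent","jar","slidebox"): print(t,[np.round(d["point"],3).tolist() for d in r.look_for(n,t)][:1])
E
```

```text
33.875 [0.5773 0.2855 0.3877]
top 0.51 331.0
top [(np.float32(0.70770395), 8, np.float64(3.55)), (np.float32(0.71374625), 12, np.float64(3.48)), (np.float32(0.7885196), 4, np.float64(3.62)), (np.float32(0.8836858), 0, np.float64(3.68))]
scene 0.88 421.0
scene [(np.float32(0.68052256), 12, np.float64(3.48)), (np.float32(0.706057), 8, np.float64(3.55)), (np.float32(0.7131829), 16, np.float64(3.41)), (np.float32(0.7713777), 4, np.float64(3.62))]
wrist 0.77 1512.0
wrist [(np.float32(0.50330687), 16, np.float64(3.41)), (np.float32(0.60218257), 12, np.float64(3.48)), (np.float32(0.8063823), 20, np.float64(3.34)), (np.float32(0.8882275), 8, np.float64(3.55))]
[0.0638496  0.60825976 0.18057393]
reagent [[0.707, 0.212, 0.054]]
jar [[0.724, -0.223, 0.049]]
slidebox [[0.61, 0.122, 0.056]]
```

View pics/l5.png

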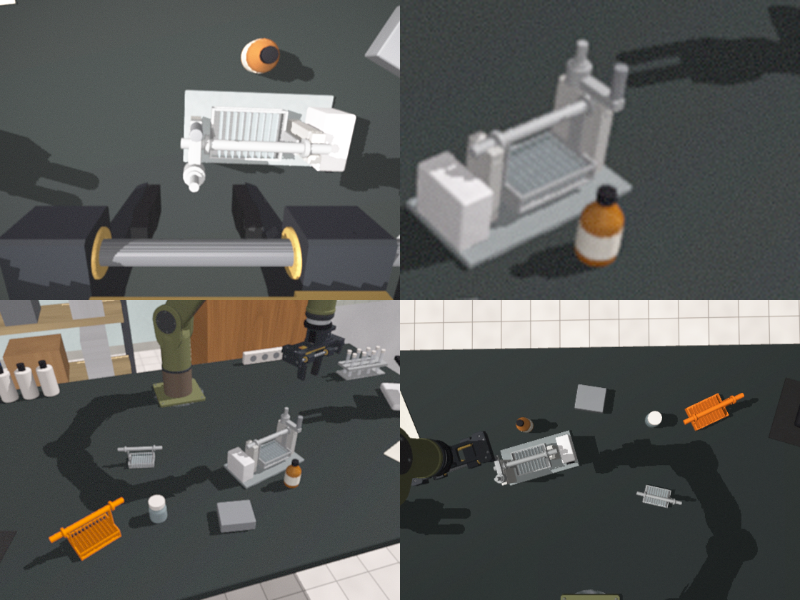

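```bash
python3 -c "
from plant import r
print(r.finish_job())"
```

```text
the job is handed in; nothing more can be done
None
```

The carrier's bar is seated in both slots, the lever is turned clockwise until it stopped hard across the bar and released, the bottle, jar and slide box look unmoved in the final pictures, and the job was handed in at about 34 s of the 72 s allowed.

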